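Clamp a wafer shipper in the inspection nest

TASK

Open the red spring clip of the inspection nest so that it stays up, slide the blue round wafer shipper flat along the bench into the nest until it is fully home against both stop pins, then lower the clip so that it holds the shipper down. Leave the white shipper where it lies, and do not press hard on the blue one.

Things in the scene. Friction and masses are not known exactly. Their poses are not given: they have to be found in the camera images.
- blue_shipper: Blue flat round wafer shipper, 116 mm across, 12 mm thick, about 45 g, loose, lying flat on the bench; too wide for a gripper, so push it by its rim. Origin: centre of its underside. Its yaw means nothing. It starts to the right of the nest, in one of two places, the white shipper in the other.
- white_shipper: White shipper of the same shape and size, loose on the bench; a bystander that stays where it is. Origin: centre of its underside.
- nest_seat (a point): Point 6 mm above the bench where the blue shipper's centre lies when fully home. The nest is fixed to the bench and has no step: the shipper slides in on the bench. Axes: x is the way the shipper slides in (to the robot's left, within 0.2 rad), y across, z up. Two steel stop pins (12 mm thick, 18 mm high) stand at x = 48, y = +43 and -43 mm.
- clip (a joint): Angle of the rocker clip, rad: 0 = down with the nest empty (the start; its pad then blocks the way in), about 0.1 = resting on a shipper, 1.0 = fully raised, at its stop. An over-centre spring pulls it down below 0.5 and holds it up above 0.5, with up to about 0.27 N m at either end; damped: let go beyond the middle, it closes or opens by itself within about a second.
- clip_tail (a point): Centre of the top of the red tail pad (26 x 40 mm) behind the hinge; moves with the clip. Clip down: 133 mm along the nest's x from nest_seat, 75 mm above the bench, sloping up to the rear. Pressed straight down by about 49 mm (about 6 N, plus damping) it raises the clip fully; then it is about 26 mm high, 138 mm along x.
- clip_front (a point): Centre of the top of the red front paddle (34 x 44 mm), over the rubber pad; moves with the clip. Clip down: 2 mm along the nest's x from nest_seat, 18 mm high. Raised: 19 mm along x, 105 mm high, sloping. Pressed down (about 4 N, plus damping) past half way (63 mm high, at x = 0) it goes on down by itself. On the shipper: about 26 mm high.
- nest_mouth (a point): Centre of the nest's open mouth, 75 mm along -x from nest_seat, same axes, 6 mm above the bench. Two aluminium side rails 16 mm high, 121 mm apart inside, run from x = -30 to +60 mm of nest_seat; before them the mouth flares to about 165 mm wide here.
- clip_hinge (a point): Centre of the clip's hinge, 90 mm along the nest's x from nest_seat, 46 mm above the bench; the hinge axis runs along the nest's y. Its two cheeks stand 56 mm high, 77 to 103 mm along x from nest_seat, out to 28 mm either side. Same axes as nest_seat.
Not all that is in view belongs to the job. There is more than one size of the blue_shipper; the one meant has the size given above.

How it is judged:
By the outcome, as a careful person would: the job done as asked, in the order asked, and still so for the second after the job is handed in, with the robot touching nothing.
It also fails if it takes over 72 s, if anything falls off the work surface, if the arm or the gripper's body presses on something with over 40 N, if the wrist force passes 120 N, or if a joint passes its speed limit or range.

ROBOT

A 7-joint arm with a two-finger parallel gripper is mounted at the origin on a cart in front of the work surface, level with it; the furniture and walls round the work are solid. World frame = base frame: x ahead of the robot, y to its left, z up, the work surface at z = 0. Lengths are in m, angles in degrees, forces in N, time in s.
With the tool pointing down it reaches from about 0.425 to 0.875 m from the base axis. Payload 4.7 kg.
Tool frame: the origin (TCP) lies midway between the tips of the shut fingers; the grasp point (between the pads) lies 19 mm behind it; z points along the fingers, x is the direction in which the jaws open and shut, and the axes are right-handed (so a half turn about z gives the same grasp; the last joint's range is limited). The gripper opens to 87 mm and grips with 3 to 60 N. Pads are 19 mm wide; open, the fingers measure 117 mm over their backs; the gripper's body (75 mm by 190 mm) begins 51 mm behind the grasp point.
Start: joints at [-69.093, 18.392, -4.016, 83.108, 1.295, 78.541, -3.26], TCP at [0.223, 0.61, 0.223] pointing down, gripper open.
Joint ranges: [-163.93, 163.93], [-17.29, 119.83], [-79.2, 71.16], [3.27, 140.29], [-89.18, 269.18], [5.43, 117.66], [-154.24, 154.24]. Speed limits (degrees/s): [147.25, 147.25, 180, 180, 180, 180, 180].

INTERFACE

Orientations are given as [roll, pitch, yaw] about the fixed x, y, z axes, in that order (R = Rz(yaw) Ry(pitch) Rx(roll)).
In Python, from cell import telemetry, optics, env gives the robot as it stands.
- The arm moves only by the tool arm_command, never from a script. Its arguments are lists of equal length, an entry for each row: "translation": the shift along the tool's x, y, z in cm, a list of three; "twist": the turn about the tool's z in degrees. In form: {"translation": [[x, y, z], ...], "twist": [twist, ...]}. A call has 1 to 10 rows; each row shifts and turns the pose as measured when the row begins, along the tool's axes as they then stand; what a row does not reach is not made up. A row lasts 1/8 s, in which the tool goes at most 62.5 mm and 10.7 degrees, less where a joint would pass 70% of its speed; a pose out of reach is approached as far as the arm can. A call is refused whole if a number of a shift passes 6.25 or a number of a turn 10.7, either way. A call with a gripper value outside its range is refused whole. "grip" is the opening in per cent of the stroke, from 0 (shut) to 100 (fully open), set as the call begins (left out, the last holds). The fingers move at their own pace and stop on an object; "force" is the grip in N (left out, the last holds). Time passes only in rows, so rows that do not move let the fingers close. It gives the time, the measured TCP pose, the force and the opening at its end, in the units of the state.
- telemetry.get_obs(): the state, without advancing time (a new reading comes with each control period).
- optics.read_camera(name): name is "side" or "top" or "wrist"; returns a dict with "img" (400x640x3 uint8, blue, green, red), "fx", "fy", "cx", "cy" (pixels), "dist" ([k1, k2, p1, p2, k3] as OpenCV has them; the pictures are not rectified), "extrinsics" (4x4, takes a point from camera to world coordinates); the wrist camera has in their place "hand_eye" (4x4, takes a point from camera to tool coordinates, whose origin is the TCP and whose axes are the tool frame's). Camera axes: x right, y up, looking along -z (the intrinsics and any distortion apply to the point x, -y, -z); pixel columns grow to the right and rows downward; lengths in m; the calibration is good to about 2 mm. A picture is of the moment at which its call begins: read the wrist's pose just before it. There is no depth.
- env.sign_off(): hands the job in, once; it reports no verdict.
The state is a dict: "time_s": time; "qpos": joint angles; "joint_velocities": joint speeds; "effort": joint torques, N m; "tool_pos": TCP position; "tool_rot": TCP orientation; "force": force on the tool from outside, world axes, zero at the start; "wrist_torque": the same for the moment, N m; "grip_width": finger opening in m.
Only numpy, scipy, OpenCV 4.12 (cv2) and the standard library are available. Lean on these libraries where they do the work, as an engineer would, in place of code of your own. Each camera call takes 0.05 s, during which the arm holds its last target. There are 200 camera calls.

## Working session

There is one attempt and no reset: what is moved stays moved. The work goes in short steps, Python scripts to look and compute and a tool call to move; the robot and the scene stay as the last step left them, time stands still between calls to the robot, and variables do not carry over. Pictures are saved under pics/ and viewed, about 8 in all and at most 12, crops included, and the job is handed in when it is done.

Besides the shell and the picture viewer there is one more tool, called after ">>>" as a command line: name --pt "numbers of a row" for each row, then --argument value for the rest. arm_command: Moves the arm, as the interface text tells. Its arguments: {"type":"object","properties":{"translation":{"type":"array","items":{"type":"array","items":{"type":"number"}}},"twist":{"type":"array","items":{"type":"number"}},"grip":{"type":"number"},"force":{"type":"number"}},"required":["translation","twist"]}

```bash
mkdir -p pics
cat > h.py <<'E'
import numpy as np, cv2
from cell import telemetry, optics, env
from scipy.spatial.transform import Rotation as R
def pose():
    o=telemetry.get_obs(); T=np.eye(4); T[:3,:3]=R.from_euler('xyz',o['tool_rot'],degrees=True).as_matrix(); T[:3,3]=o['tool_pos']; return T,o
def cam(n):
    T,_=pose(); c=optics.read_camera(n)
    c['T']=T@np.array(c['hand_eye']) if n=='wrist' else np.array(c['extrinsics'])
    c['K']=np.array([[c['fx'],0,c['cx']],[0,c['fy'],c['cy']],[0,0,1.]]); c['D']=np.array(c['dist'],float); return c
def ray(c,uv):
    p=cv2.undistortPoints(np.array(uv,float).reshape(-1,1,2),c['K'],c['D']).reshape(-1,2)
    d=np.c_[p[:,0],-p[:,1],-np.ones(len(p))]@c['T'][:3,:3].T
    return c['T'][:3,3],d
def plane(c,uv,z):
    o,d=ray(c,uv); return o+d*((z-o[2])/d[:,2])[:,None]
def tri(c1,u1,c2,u2):
    o1,d1=ray(c1,u1);o2,d2=ray(c2,u2);d1=d1[0];d2=d2[0]
    s=np.linalg.lstsq(np.c_[d1,-d2],o2-o1,rcond=None)[0]
    a=o1+s[0]*d1;b=o2+s[1]*d2; return (a+b)/2,np.linalg.norm(a-b)
def proj(c,P):
    Q=(np.atleast_2d(P)-c['T'][:3,3])@c['T'][:3,:3]; Q=Q*[1,-1,-1]
    return cv2.projectPoints(Q,np.zeros(3),np.zeros(3),c['K'],c['D'])[0].reshape(-1,2)
E
python3 - <<'E'
from h import *
for n in('top','side','wrist'):
    c=cam(n); cv2.imwrite(f'pics/{n}0.png',c['img']); print(n,c['T'][:3,3].round(3),c['fx'],c['D'])
T,o=pose(); print(o)
E
```

```text
top [ 0.321 -0.008  1.353] 423.0122315916427 [0.01691007 0.         0.         0.         0.        ]
side [ 0.224 -1.092  0.598] 391.9207469954185 [-0.06634297  0.          0.          0.          0.        ]
wrist [0.146 0.639 0.384] 305.5349009243071 [-0.05964058  0.          0.          0.          0.        ]
{'time_s': 0.15, 'qpos': array([-69.09025007,  18.42848371,  -4.01628704,  83.15711172,
         1.29536963,  78.5400726 ,  -3.26208174]), 'joint_velocities': array([-0.02438541, -0.19387049, -0.02468781, -0.18688195,  0.00250352,
       -0.00043   ,  0.03011214]), 'effort': array([-3.34064543e-04, -4.91798615e+01, -4.04734388e-01, -3.12876034e+01,
       -6.40885625e-02,  4.05003293e-02,  9.52583923e-05]), 'tool_pos': array([0.22330018, 0.6100156 , 0.22173735]), 'tool_rot': array([1.79994933e+02, 8.04312696e-02, 6.98983105e+01]), 'force': array([ 0.04087148,  0.23134207, -0.10723175]), 'wrist_torque': array([ 0.03504039, -0.01206591, -0.01246925]), 'grip_width': 0.08713512511019621}
```

View pics/top0.png

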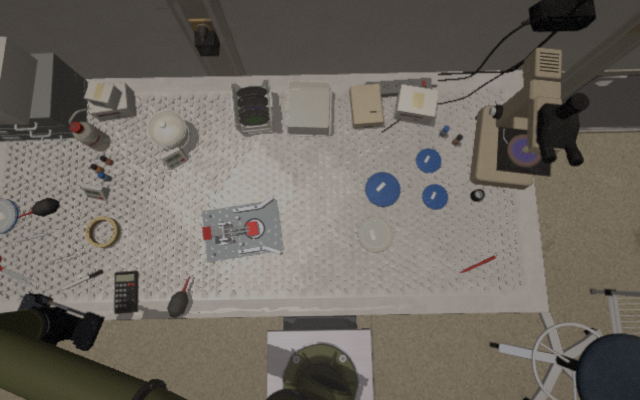

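View pics/side0.png

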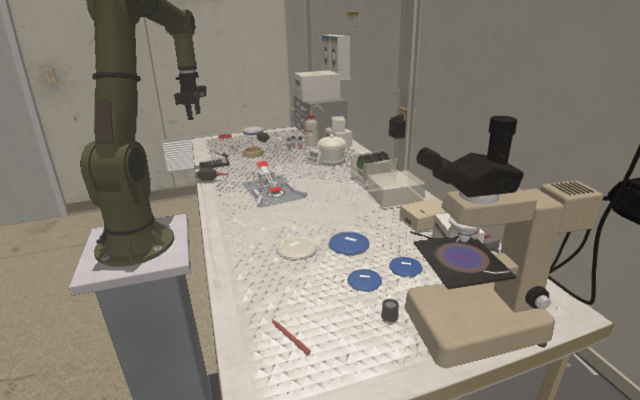

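The top picture shows the nest at (243,231), with its red tail at (207,233) and red front at (254,228), and the white shipper at (376,235). Three objects could be taken for the blue shipper: (383,189), about 35 px; (428,160), about 25 px; and (435,197), about 25 px. At about 312 px/m, 116 mm is 36 px, so it is the one at (383,189). I'll measure it and check it in a crop.

```bash
cat > m.py <<'E'
from h import *
def blobs(c,kind,amin=60):
    h=cv2.cvtColor(c['img'],cv2.COLOR_BGR2HSV)
    if kind=='blue': m=cv2.inRange(h,(100,120,50),(125,255,255))
    else: m=cv2.inRange(h,(0,130,90),(8,255,255))|cv2.inRange(h,(172,130,90),(180,255,255))
    m=cv2.morphologyEx(m,cv2.MORPH_CLOSE,np.ones((3,3)))
    cs,_=cv2.findContours(m,cv2.RETR_EXTERNAL,cv2.CHAIN_APPROX_NONE)
    return [k for k in cs if cv2.contourArea(k)>=amin]
E
python3 - <<'E'
from m import *
t=cam('top');s=cam('side')
for n,c in(('top',t),('side',s)):
  for k in blobs(c,'blue',150):
    p=plane(c,k.reshape(-1,2),.012); cc,r=cv2.minEnclosingCircle(p[:,:2].astype(np.float32)); e=cv2.fitEllipse(k)[0]
    print(n,'blue',np.round(e,1),np.round(cc,4),'diam',round(2*r,4))
  for k in blobs(c,'red',12):
    M=cv2.moments(k);u=[M['m10']/M['m00'],M['m01']/M['m00']];b=cv2.minAreaRect(k)
    print(n,'red',np.round(u,1),cv2.contourArea(k),np.round(b[1],1),round(b[2]), plane(c,[u],.03).round(3))
a=cv2.resize(t['img'][190:270,190:295],None,fx=5,fy=5,interpolation=cv2.INTER_CUBIC)
b=cv2.resize(t['img'][140:260,350:455],None,fx=3.3333,fy=3.3333,interpolation=cv2.INTER_CUBIC)
cv2.imwrite('pics/c1.png',np.hstack([a,cv2.resize(b[:,:262],(262,400))]))
E
```

```text
top blue [434.7 196.4] [ 0.558  -0.3813] diam 0.0772
top blue [382.5 188.9] [ 0.5862 -0.215 ] diam 0.107
top blue [428.2 160.3] [ 0.678  -0.3689] diam 0.0776
top red [480.8 262.8] 35.0 [ 2.3 34. ] 66 [[ 0.345 -0.503  0.03 ]]
top red [206.5 232.5] 70.0 [11.  7.] 90 [[0.454 0.345 0.03 ]]
top red [252. 228.] 103.5 [13. 10.] 81 [[0.465 0.202 0.03 ]]
top red [ 75.  126.6] 59.5 [9. 9.] 90 [[0.809 0.784 0.03 ]]
side red [274.7 189. ] 29.5 [ 3.8 11. ] 81 [[0.46  0.172 0.03 ]]
side red [261.8 163.3] 28.0 [4.4 9.7] 81 [[0.466 0.453 0.03 ]]
side red [224.3 136. ] 16.5 [ 2. 11.] 90 [[0.358 0.936 0.03 ]]
```

View pics/c1.png

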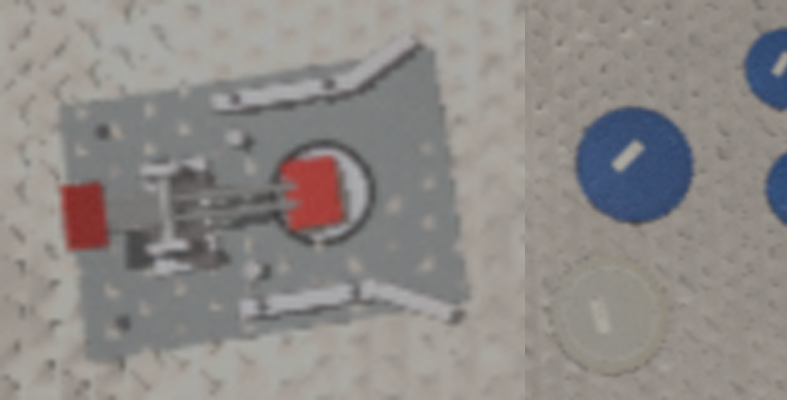

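The crop confirms the blue shipper: the full-size disc is at (383,189), and the smaller ones measure 77 mm. The stop-pin tops are at about (237.6,217.6) and (241.6,243.8). Next I'll work out the nest frame.

Run:
```python
from m import *
t=cam('top');s=cam('side')
pins=plane(t,[[237.6,217.6],[241.6,243.8]],.018); print('pins',pins.round(4),'gap',np.linalg.norm(pins[0]-pins[1]))
d=pins[0]-pins[1]; ny=-d/np.linalg.norm(d); nx=np.array([ny[1],-ny[0],0]); print('nx from pins',nx.round(3))
tail=plane(t,[[206.8,233.0]],.075)[0]; fr=plane(t,[[252.6,228.2]],.018)[0]
v=(tail-fr)[:2]; print('tail',tail.round(4),'front',fr.round(4),'dist(131)',np.linalg.norm(v),v/np.linalg.norm(v))
print('tri tail',tri(t,[[206.8,233]],s,[[261.8,163.3]]),'front',tri(t,[[252.6,228.2]],s,[[274.7,189]]))
r=plane(t,[[190+220/5,190+100/5],[190+340/5,190+80/5],[190+245/5,190+310/5],[190+365/5,190+288/5]],.016)
for a,b in((0,1),(2,3)): q=r[a]-r[b];print('rail dir',(q/np.linalg.norm(q)).round(3))
```

```text
pins [[0.5005 0.2505 0.018 ]
 [0.4172 0.2366 0.018 ]] gap 0.08447578965753974
nx from pins [-0.164  0.986  0.   ]
tail [0.4477 0.3319 0.075 ] front [0.4658 0.2025 0.018 ] dist(131) 0.13073345804773298 [-0.13805938  0.99042395]
tri tail (array([0.44732043, 0.33216548, 0.07437686]), np.float64(0.0009370499698861606)) front (array([0.46566365, 0.20274796, 0.01643769]), np.float64(0.0005625670239290454))
rail dir [-0.148  0.989  0.   ]
rail dir [-0.161  0.987  0.   ]
```

>>> arm_command --pt "0 0 0" --pt "0 0 0" --pt "0 0 0" --pt "0 0 0" --pt "0 0 0" --pt "0 0 0" --pt "0 0 0" --twist '[10.2,10.2,10.2,10.2,10.2,10.2,0]' --grip 0

```text
time_s: 1.23
tool_pos: [0.2232, 0.6101, 0.2219]
tool_rot: [179.9, 0.0, 6.8]
force: [-0.3, -0.6, 1.0]
grip_width: 0.0251
```

>>> arm_command --pt "2.4 3.8 0" --pt "2.4 3.8 0" --pt "2.4 3.8 0" --pt "2.4 3.8 0" --pt "2.4 3.8 0" --pt "2.4 3.8 0" --pt "2.4 3.8 0" --pt "2.0 3.2 0" --pt "0 0 0" --twist '[-1.8,0,0,0,0,0,0,0,0]'

```text
time_s: 2.35
tool_pos: [0.4631, 0.3387, 0.222]
tool_rot: [-180.0, -0.1, 10.8]
force: [-1.1, -0.0, 0.0]
grip_width: 0.0003
```

Run:
```python
from m import *
c=cam('wrist'); cv2.imwrite('pics/w1.png',c['img'])
T,o=pose();print(o['tool_pos'],o['tool_rot'],o['grip_width'])
print('exp px tail,front',proj(c,[[.4475,.332,.075],[.4658,.2025,.018]]).round(0))
for k in blobs(c,'red',200):
    M=cv2.moments(k);u=[M['m10']/M['m00'],M['m01']/M['m00']]; print(np.round(u,1),cv2.contourArea(k),plane(c,[u],.075).round(4),plane(c,[u],.018).round(4))
```

```text
[0.46155408 0.34071692 0.22194071] [-1.79904849e+02 -6.22999282e-03  1.09727880e+01] 0.00018917836278889042
exp px tail,front [[301. 186.]
 [300. 268.]]
[302.3 182.4] 654.5 [[0.4476 0.3364 0.075 ]] [[0.4477 0.3211 0.018 ]]
[178.   85.1] 215.5 [[0.3117 0.41   0.075 ]] [[0.2867 0.4083 0.018 ]]
```

View pics/w1.png

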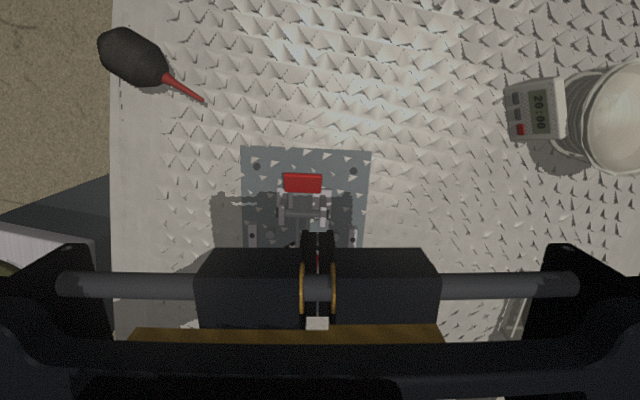

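The wrist picture shows the red tail pad at (302,182), which gives (0.4476, 0.334), about 2 mm from the triangulated value. I'll go down to just above it.

>>> arm_command --pt "-1.4 0.2 2.0" --pt "0 0 4.0" --pt "0 0 4.0" --pt "0 0 3.0" --pt "0 0 0" --twist '[2.2,0,0,0,0]'

```text
time_s: 3.02
tool_pos: [0.4423, 0.3448, 0.0896]
tool_rot: [-179.6, 0.0, 10.0]
force: [0.3, 0.3, 0.8]
grip_width: 0.0005
```

>>> arm_command --pt "0.3 0.7 0" --pt "0 0 0.6" --pt "0 0 0.6" --pt "0 0 0.6" --pt "0 0 0.6" --pt "0 0 0.6" --pt "0 0 0.6" --pt "0 0 0.6" --pt "0 0 0.6" --pt "0 0 0.6" --twist '[0.8,0,0,0,0,0,0,0,0,0]'

```text
time_s: 4.28
tool_pos: [0.4468, 0.3516, 0.0447]
tool_rot: [-178.5, -0.5, 9.6]
force: [-1.6, 1.5, 1.3]
grip_width: 0.0005
```

Run:
```python
from m import *
t=cam('top');s=cam('side')
cv2.imwrite('pics/c2.png',np.hstack([cv2.resize(t['img'][185:275,180:300],(480,360),interpolation=2),cv2.resize(s['img'][120:210,220:300],(320,360),interpolation=2)]))
print(pose()[1]['tool_pos'],pose()[1]['force'])
```

```text
[0.44655756 0.35062161 0.04382654] [-0.37102084  0.31818456  0.31148982]
```

View pics/c2.png

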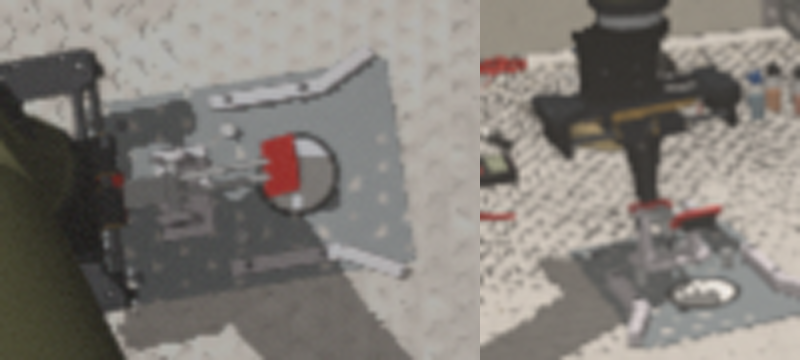

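The clip is up (front paddle clear of the pad at about (282,165) in the crop). I'll press a little further to make sure, then lift.

>>> arm_command --pt "0 0.5 0.5" --pt "0 0.3 0.7" --pt "0 0 0.6" --pt "0 0 0.3" --pt "0 0 0" --twist '[0,0,0,0,0]'

```text
time_s: 5.0
tool_pos: [0.4505, 0.3436, 0.0289]
tool_rot: [-178.3, -0.5, 9.4]
force: [-0.4, 0.1, 0.5]
grip_width: 0.0007
```

>>> arm_command --pt "0 0 -2" --pt "0 0 -4" --pt "0 0 -4" --pt "0 0 -4" --pt "0 0 0" --twist '[0,0,0,0,0]' --grip 65

```text
time_s: 5.62
tool_pos: [0.4502, 0.3371, 0.1703]
tool_rot: [-178.5, -0.5, 9.3]
force: [0.1, -0.0, -0.0]
grip_width: 0.0424
```

Run:
```python
from m import *
t=cam('top');s=cam('side');c=cam('wrist')
for n,k in(('t',t),('s',s),('w',c)):
  for b in blobs(k,'red',12):
    M=cv2.moments(b);print(n,np.round([M['m10']/M['m00'],M['m01']/M['m00']],1),cv2.contourArea(b))
cs=np.array([.466,.1985,0]);nx=np.array([-.15,.989,0])
for P in(cs+.019*nx+[0,0,.105],cs+.138*nx+[0,0,.026]): print('expect raised',[proj(k,P).round(0) for k in(t,s,c)])
```

```text
t [481.  262.7] 33.5
t [209.8 234.4] 53.5
t [243.  224.6] 45.5
t [ 74.9 126.4] 67.0
s [224.3 136. ] 16.5
w [318.9 323. ] 388.5
w [316.6 185.6] 853.5
w [167.6  89.9] 315.0
expect raised [array([[243., 226.]]), array([[271., 165.]]), array([[312., 338.]])]
expect raised [array([[210., 235.]]), array([[262., 175.]]), array([[314., 188.]])]
```

Clip fully raised: the red centroids match the predicted raised positions within about 2 px (243,225 and 210,234 from the top). Now I'll move round behind the blue shipper.

>>> arm_command --pt "0.3 5 0" --pt "0.3 5.5 0" --pt "0.3 5.5 0" --pt "0.3 5.5 0" --pt "0.3 5.5 0" --pt "0.3 5.5 0" --pt "0.3 5.5 0" --pt "0.3 5.5 0" --pt "0.3 5 0" --pt "0.3 3 0" --twist '[0,0,0,0,0,0,0,0,0,0]'

```text
time_s: 7.02
tool_pos: [0.5557, -0.1806, 0.1379]
tool_rot: [-179.0, 1.4, 9.9]
force: [-0.0, 0.2, 0.3]
grip_width: 0.0565
```

>>> arm_command --pt "0.4 4 -1" --pt "0.5 4 0" --pt "0 4 0" --pt "0 0 0" --twist '[0,0,0,9.5]'

```text
time_s: 7.52
tool_pos: [0.5809, -0.3038, 0.1366]
tool_rot: [-179.3, 2.3, -0.1]
force: [-0.4, -0.5, -0.3]
grip_width: 0.0565
```

Run:
```python
from m import *
for n in('top','side','wrist'):
  c=cam(n)
  for k in blobs(c,'blue',150):
    p=plane(c,k.reshape(-1,2),.012); cc,r=cv2.minEnclosingCircle(p[:,:2].astype(np.float32))
    print(n,np.round(cv2.minEnclosingCircle(k)[0]),np.round(cc,4),'diam',round(2*r,4))
cv2.imwrite('pics/w2.png',c['img'])
T,o=pose();print(o['tool_pos'],o['tool_rot'])
```

```text
top [383. 189.] [ 0.5857 -0.2154] diam 0.1084
wrist [302. 261.] [ 0.5605 -0.3777] diam 0.0794
wrist [418. 240.] [ 0.6804 -0.3515] diam 0.0708
wrist [330.  97.] [ 0.5866 -0.2146] diam 0.1118
[ 0.58249457 -0.29872859  0.13673717] [-179.06023394    2.27712181    0.56723803]
```

View pics/w2.png

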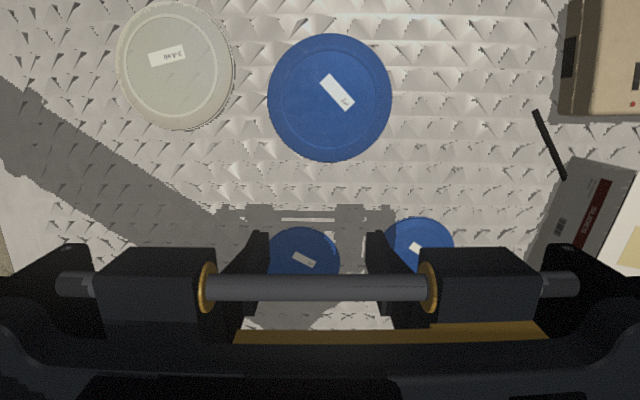

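The wrist picture shows the blue shipper at (330,97), i.e. (0.586,-0.215), diameter 112 mm, with the white one at (175,65). The fingers have room between it and the small discs, so I'll descend.

>>> arm_command --pt "0.4 0 3.0" --pt "0.4 0 3.5" --pt "0 0 3" --pt "0 0 1.2" --pt "0 0 0" --twist '[0,0,0,0,0]'

```text
time_s: 8.3
tool_pos: [0.5872, -0.291, 0.0248]
tool_rot: [-178.8, 2.3, 1.8]
force: [-0.2, -0.4, -0.3]
grip_width: 0.0571
```

>>> arm_command --pt "0 0 1.2" --pt "0 0 0.4" --pt "0 -0.6 0" --pt "0 -0.8 0" --pt "0 -0.8 0" --pt "0 -0.8 0" --pt "0 -0.8 0" --pt "0 0 0" --twist '[1.8,0,0,0,0,0,0,0]'

```text
time_s: 9.3
tool_pos: [0.5895, -0.25, 0.0125]
tool_rot: [-179.0, 2.0, 0.0]
force: [-0.3, -0.4, 0.5]
grip_width: 0.0566
```

```bash
cat > b.py <<'E'
from m import *
cs=np.array([.466,.1985]);nx=np.array([-.15,.989]);ny=np.array([-.989,-.15])
T,o=pose();print('tcp',o['tool_pos'].round(4),o['tool_rot'].round(1),'F',o['force'].round(1))
c=cam('top')
for k in blobs(c,'blue',80):
    p=plane(c,k.reshape(-1,2),.012); cc,r=cv2.minEnclosingCircle(p[:,:2].astype(np.float32))
    d=np.array(cc)-cs;q=np.array(cc)-o['tool_pos'][:2]; yw=np.radians(o['tool_rot'][2])
    print('blue',np.round(cc,4),round(2*r,3),'nest xy',round(d@nx,4),round(d@ny,4),'tool xy',round(q@[np.cos(yw),np.sin(yw)],4),round(q@[np.sin(yw),-np.cos(yw)],4))
E
python3 b.py
```

```text
tcp [ 0.5895 -0.25    0.0125] [-179.    2.    0.] F [-0.3 -0.4  0.5]
blue [ 0.558  -0.3818] 0.077 nest xy -0.5878 -0.0039 tool xy -0.0316 0.1319
blue [ 0.5929 -0.1785] 0.096 nest xy -0.3919 -0.069 tool xy 0.0034 -0.0714
```

```bash
python3 - <<'E'
from m import *
s=cam('side');c=cam('wrist')
cv2.imwrite('pics/c3.png',np.hstack([cv2.resize(s['img'][200:300,260:420],(400,250),interpolation=2),cv2.resize(c['img'],(400,250))]))
E
python3 b.py
```

```text
tcp [ 0.5891 -0.2515  0.0126] [-1.79e+02  2.00e+00 -1.00e-01] F [0.4 0.4 0.1]
blue [ 0.5584 -0.3817] 0.077 nest xy -0.5877 -0.0043 tool xy -0.0306 0.1302
blue [ 0.5929 -0.1802] 0.097 nest xy -0.3935 -0.0687 tool xy 0.0036 -0.0714
```

View pics/c3.png

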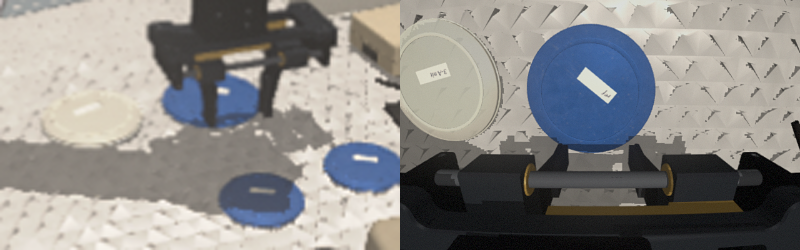

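The fingers stand at the rim, but z = 12.6 mm is too high. I'll back off, lower, then push.

>>> arm_command --pt "0 1.2 0" --pt "0 0.8 0" --pt "0 0 0.5" --pt "0 0 0.4" --pt "0 0 0" --twist '[0,0,0,0,0]'

```text
time_s: 10.12
tool_pos: [0.5877, -0.2749, 0.0022]
tool_rot: [-179.1, 2.1, -0.3]
force: [0.4, 0.1, -0.2]
grip_width: 0.0568
```

```bash
sed -i "s/^c=cam('top')/import sys\nc=cam(sys.argv[1] if len(sys.argv)>1 else 'top')/" b.py; python3 b.py wrist; python3 b.py
```

```text
tcp [ 0.5877 -0.2749  0.0022] [-179.1    2.1   -0.3] F [ 0.4  0.1 -0.2]
blue [ 0.5816 -0.1946] 0.111 nest xy -0.4061 -0.0553 tool xy -0.0065 -0.0803
tcp [ 0.5878 -0.2749  0.0023] [-179.1    2.    -0.3] F [ 0.2 -0.3 -0.3]
blue [ 0.5579 -0.3817] 0.076 nest xy -0.5876 -0.0038 tool xy -0.0295 0.107
blue [ 0.5815 -0.1938] 0.106 nest xy -0.4053 -0.0554 tool xy -0.0067 -0.0811
```

>>> arm_command --pt "0.9 0 -0.35" --pt "0.8 0 0" --pt "0 0 0" --pt "0 0 0" --twist '[-10,-10,0,0]'

```text
time_s: 10.72
tool_pos: [0.6056, -0.2726, 0.0059]
tool_rot: [-178.4, 1.6, 20.2]
force: [-0.1, -0.0, 0.2]
grip_width: 0.0565
```

```bash
python3 b.py wrist
```

```text
tcp [ 0.6056 -0.2726  0.0059] [-178.4    1.6   20.2] F [-0.1 -0.   0.2]
blue [ 0.5813 -0.1947] 0.111 nest xy -0.4062 -0.055 tool xy 0.004 -0.0815
```

>>> arm_command --pt "0.3 -0.8 0.02" --pt "0 -0.8 0.02" --pt "0 -0.8 0.02" --pt "0 -1 0.03" --pt "0 -1 0.03" --pt "0 -1 0.03" --pt "0 -1 0.03" --pt "0 -1 0.03" --pt "0 -0.8 0.02" --pt "0 0 0" --twist '[0,0,0,0,0,0,0,0,0,0]'

```text
time_s: 12.02
tool_pos: [0.5778, -0.1877, 0.0057]
tool_rot: [-178.4, 1.6, 20.1]
force: [0.1, 0.6, 0.5]
grip_width: 0.057
```

```bash
python3 b.py wrist
```

```text
tcp [ 0.5778 -0.1877  0.0057] [-178.4    1.6   20.1] F [0.1 0.6 0.5]
blue [ 0.5564 -0.1301] 0.111 nest xy -0.3385 -0.0401 tool xy -0.0003 -0.0615
```

>>> arm_command --pt "0 -1 0.03" --pt "0 -1.2 0.03" --pt "0 -1.2 0.03" --pt "0 -1.2 0.03" --pt "0 -1.2 0.03" --pt "0 -1.2 0.03" --pt "0 -1.2 0.03" --pt "0 -1.2 0.03" --pt "0 -1.2 0.03" --pt "0 -1 0.03" --twist '[0,0,0,0,0,0,0,0,0,0]'

```text
time_s: 13.32
tool_pos: [0.5355, -0.0725, 0.006]
tool_rot: [-178.5, 1.6, 20.0]
force: [0.6, -0.0, -0.7]
grip_width: 0.0569
```

```bash
python3 b.py wrist
```

```text
tcp [ 0.5355 -0.0725  0.006 ] [-178.5    1.6   20. ] F [ 0.6 -0.  -0.7]
blue [ 0.5144 -0.0153] 0.111 nest xy -0.2187 -0.0158 tool xy -0.0002 -0.061
```

>>> arm_command --pt "0 -1 0.03" --pt "0 -1 0.03" --pt "0 -1 0.03" --pt "0 -1 0.03" --pt "0 -1 0.03" --pt "0 -1 0.03" --pt "0 -1 0.03" --pt "0 -0.5 0.01" --pt "0 0 0" --twist '[0,0,0,0,0,0,0,0,0]'

```text
time_s: 14.5
tool_pos: [0.5077, 0.0045, 0.006]
tool_rot: [-178.4, 1.6, 20.1]
force: [-0.1, 0.7, 0.2]
grip_width: 0.0568
```

```bash
python3 b.py wrist
```

```text
tcp [0.5077 0.0045 0.006 ] [-178.4    1.6   20.1] F [-0.1  0.7  0.2]
blue [0.4866 0.0619] 0.111 nest xy -0.1382 0.0001 tool xy -0.0001 -0.0612
```

>>> arm_command --pt "0 1.5 -0.04" --pt "-1.3 0 0" --pt "0 0 0" --pt "0 0 0" --twist '[0,5,6,0]'

```text
time_s: 15.05
tool_pos: [0.502, -0.02, 0.0066]
tool_rot: [-178.9, 1.8, 8.6]
force: [0.3, -0.2, -0.5]
grip_width: 0.0566
```

```bash
python3 b.py wrist
```

```text
tcp [ 0.502  -0.02    0.0066] [-178.9    1.8    8.6] F [ 0.3 -0.2 -0.5]
blue [0.4869 0.0612] 0.111 nest xy -0.1389 -0.0 tool xy -0.0029 -0.0826
```

>>> arm_command --pt "-0.3 -1 0.02" --pt "0 -1 0.02" --pt "0 -1 0.02" --pt "0 -1 0.02" --pt "0 -1 0.02" --pt "0 -1 0.02" --pt "0 -1 0.02" --pt "0 -1 0.02" --pt "0 -1 0.02" --pt "0 -0.5 0" --twist '[0,0,0,0,0,0,0,0,0,0]'

```text
time_s: 16.35
tool_pos: [0.4833, 0.0803, 0.0066]
tool_rot: [-178.9, 1.8, 8.9]
force: [0.2, 0.0, -0.6]
grip_width: 0.0565
```

```bash
python3 b.py wrist
```

```text
tcp [0.4833 0.0803 0.0066] [-178.9    1.8    8.9] F [ 0.2  0.  -0.6]
blue [0.4737 0.1406] 0.111 nest xy -0.0585 0.0011 tool xy -0.0002 -0.0611
```

>>> arm_command --pt "0 -0.7 0.01" --pt "0 -0.7 0.01" --pt "0 -0.7 0.01" --pt "0 -0.7 0.01" --pt "0 0 0" --twist '[0.2,0,0,0,0]'

```text
time_s: 17.02
tool_pos: [0.4787, 0.1102, 0.0067]
tool_rot: [-178.9, 1.8, 8.6]
force: [-0.2, -0.3, 0.9]
grip_width: 0.0569
```

```bash
python3 - <<'E'
from m import *
c=cam('wrist');t=cam('top')
a=cv2.resize(t['img'][185:275,190:310],(480,360),interpolation=2)
cv2.imwrite('pics/c4.png',np.vstack([np.hstack([a,np.zeros((360,160,3),np.uint8)]),c['img'][:240]]))
E
python3 b.py wrist; python3 b.py
```

```text
tcp [0.4788 0.1094 0.0067] [-178.9    1.8    8.6] F [ 0.5  0.5 -1.4]
blue [0.469 0.171] 0.111 nest xy -0.0276 0.0012 tool xy -0.0006 -0.0624
tcp [0.4789 0.1092 0.0068] [-178.9    1.8    8.6] F [ 0.4 -0.4 -0.2]
blue [ 0.5578 -0.3812] 0.077 nest xy -0.5871 -0.0039 tool xy 0.0051 0.4967
blue [ 0.6783 -0.3683] 0.077 nest xy -0.5924 -0.1249 tool xy 0.1261 0.5019
```

View pics/c4.png

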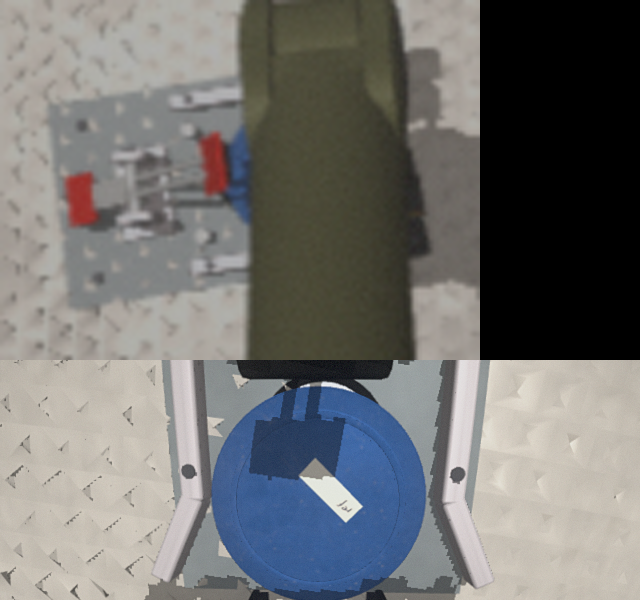

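The wrist view shows the disc between the rails at cols 211–426 (row 137), with rail inner edges at about 208 and 443, so it sits to the left. I'll quantify that.

Run:
```python
from h import *
c=cam('wrist'); g=cv2.cvtColor(c['img'],cv2.COLOR_BGR2HSV)
cs=np.array([.466,.1985]);nx=np.array([-.15,.989]);ny=np.array([-.989,-.15])
for r in(60,100,130): print(r,c['img'][r,196:216:2].mean(1).round(),c['img'][r,432:466:2].mean(1).round())
for uv,z in(([[205,30],[208,130],[455,30],[445,130]],.016),([[205,30],[208,130],[455,30],[445,130]],.0),([[211,137],[426,137]],.012)):
    for p in plane(c,uv,z)[:,:2]: print(z,p.round(4),'nest',((p-cs)@nx).round(4),((p-cs)@ny).round(4))
```

```text
60 [143. 100. 100.  95.  92. 115. 193. 199. 202. 201.] [150. 151.  83.  88.  88.  87.  81.  87.  81. 130. 181. 225. 224. 222.
 220. 216. 215.]
100 [200. 178. 120.  99.  99.  93.  89. 141. 139. 139.] [144.  90.  92.  88.  88.  88.  85. 136. 184. 223. 222. 221. 217. 213.
 214. 218. 219.]
130 [211. 203. 183. 130. 100.  93.  93.  94. 100.  96.] [ 94.  84.  85.  86.  86. 109. 169. 206. 221. 219. 217. 212. 214. 215.
 216. 214. 194.]
0.016 [0.4094 0.215 ] nest 0.0249 0.0535
0.016 [0.414  0.1686] nest -0.0218 0.056
0.016 [0.5247 0.232 ] nest 0.0243 -0.063
0.016 [0.5312 0.1867] nest -0.0215 -0.0627
0.0 [0.4029 0.2178] nest 0.0286 0.0595
0.0 [0.408  0.1665] nest -0.0229 0.0622
0.0 [0.5301 0.2365] nest 0.0279 -0.0691
0.0 [0.5374 0.1865] nest -0.0226 -0.0688
0.012 [0.4143 0.1647] nest -0.0257 0.0562
0.012 [0.524  0.1816] nest -0.0254 -0.0549
```

The rail midline sits about 2.4 mm to the −y side of my estimate, so I'll shift the push by about 3 mm as it goes in.

>>> arm_command --pt "0.2 -0.4 0.01" --pt "0.15 -0.5 0.01" --pt "0 -0.5 0.01" --pt "0 -0.4 0.01" --pt "0 -0.3 0" --pt "0 0 0" --twist '[0,0,0,0,0,0]'

```text
time_s: 18.02
tool_pos: [0.4794, 0.1316, 0.0066]
tool_rot: [-178.9, 1.8, 8.5]
force: [0.3, -0.0, 0.3]
grip_width: 0.0564
```

```bash
python3 b.py wrist
```

```text
tcp [0.4794 0.1316 0.0066] [-178.9    1.8    8.5] F [ 0.3 -0.   0.3]
blue [0.4703 0.1916] 0.111 nest xy -0.0075 -0.0032 tool xy -0.0001 -0.0607
```

>>> arm_command --pt "0 -0.3 0" --pt "0 -0.3 0.01" --pt "0 -0.2 0" --pt "0 -0.2 0" --twist '[0,0,0,0]'

```text
time_s: 18.58
tool_pos: [0.4778, 0.1415, 0.0067]
tool_rot: [-178.9, 1.8, 8.5]
force: [-0.2, -0.9, -0.2]
grip_width: 0.0568
```

```bash
python3 b.py wrist
```

```text
tcp [0.4778 0.1415 0.0067] [-178.9    1.8    8.5] F [-0.2 -0.9 -0.2]
blue [0.431  0.2409] 0.017 nest xy 0.0472 0.0283 tool xy -0.0317 -0.1052
blue [0.4687 0.2018] 0.111 nest xy 0.0028 -0.0031 tool xy -0.0002 -0.061
blue [0.4528 0.2468] 0.018 nest xy 0.0498 0.0058 tool xy -0.0093 -0.1079
```

Still no firm contact, so I'll go on gently.

>>> arm_command --pt "0 -0.2 0" --pt "0 -0.2 0" --pt "0 -0.2 0" --twist '[0,0,0]'

```text
time_s: 19.0
tool_pos: [0.4772, 0.1425, 0.0066]
tool_rot: [-179.3, 1.9, 8.3]
force: [0.2, -5.5, 1.8]
grip_width: 0.0565
```

```bash
python3 b.py wrist
```

```text
tcp [0.4772 0.1425 0.0066] [-179.3    1.9    8.3] F [ 0.2 -5.5  1.8]
blue [0.4299 0.2402] 0.021 nest xy 0.0466 0.0294 tool xy -0.0327 -0.1036
blue [0.4685 0.2021] 0.111 nest xy 0.0032 -0.0031 tool xy 0.0001 -0.0602
blue [0.4534 0.246 ] 0.021 nest xy 0.0489 0.0053 tool xy -0.0085 -0.1059
```

It stopped at 5.5 N against the pins. Now I'll back off, shut the fingers, and give one single-point nudge at the rear so it seats on both pins.

>>> arm_command --pt "0 1.0 0" --pt "0 1.2 0" --pt "0 0 0" --pt "0 0 0" --pt "0 0 0" --pt "0 0 0" --pt "0 0 0" --twist '[0,0,0,0,0,0,0]' --grip 0

```text
time_s: 19.92
tool_pos: [0.4806, 0.1212, 0.0064]
tool_rot: [-179.2, 1.9, 8.4]
force: [0.9, 0.2, 1.4]
grip_width: 0.0017
```

```bash
python3 b.py wrist
```

```text
tcp [0.4806 0.1212 0.0064] [-179.2    1.9    8.4] F [0.9 0.2 1.4]
blue [0.4684 0.201 ] 0.111 nest xy 0.0021 -0.0027 tool xy -0.0005 -0.0807
```

>>> arm_command --pt "0 -0.6 0" --pt "0 -0.4 0" --pt "0 -0.2 0" --pt "0 -0.2 0" --pt "0 -0.2 0" --pt "0 -0.2 0" --twist '[0,0,0,0,0,0]'

```text
time_s: 20.72
tool_pos: [0.4783, 0.1336, 0.0066]
tool_rot: [-179.6, 2.0, 8.2]
force: [0.8, -5.5, 1.5]
grip_width: 0.0005
```

```bash
python3 b.py wrist
```

```text
tcp [0.4783 0.1336 0.0066] [-179.6    2.     8.2] F [ 0.8 -5.5  1.5]
blue [0.4683 0.2018] 0.111 nest xy 0.0029 -0.0028 tool xy -0.0002 -0.0689
blue [0.4831 0.2538] 0.026 nest xy 0.0521 -0.0252 tool xy 0.0219 -0.1182
blue [0.4531 0.2497] 0.013 nest xy 0.0526 0.0051 tool xy -0.0083 -0.1185
```

Firmly home: 5.5 N again at the same place, disc at (0.4683, 0.2018). Back off, lift, and move over the raised paddle.

>>> arm_command --pt "0 1.5 0" --pt "0 1.0 -1" --pt "0 0 -5" --pt "0 0 -5" --pt "0 0 -4" --pt "0 -3 0" --pt "0 -3.5 0" --pt "0 -3.5 0" --pt "0 0 0" --twist '[0,0,0,0,0,0,0,0,0]'

```text
time_s: 21.9
tool_pos: [0.4756, 0.2057, 0.1685]
tool_rot: [-179.2, 1.6, 7.7]
force: [-0.6, -0.2, -0.2]
grip_width: 0.0002
```

Run:
```python
from m import *
s=np.array([.4683,.2015]);nx=np.array([-.15,.989]);ny=np.array([-.989,-.15])
T,o=pose();d=o['tool_pos'][:2]-s;print(o['tool_pos'],o['tool_rot'],'nest',d@nx,d@ny)
for n in('wrist','top'):
  c=cam(n)
  for k in blobs(c,'red',30):
    M=cv2.moments(k);print(n,np.round([M['m10']/M['m00'],M['m01']/M['m00']]),cv2.contourArea(k),plane(c,[[M['m10']/M['m00'],M['m01']/M['m00']]],.105).round(3))
```

```text
[0.4756355  0.20574658 0.16846317] [-179.1644453     1.56727353    7.7450211 ] nest 0.0030995426478865893 -0.00789179251060043
wrist [308. 194.] 1669.5 [[0.465 0.219 0.105]]
wrist [311.  46.] 935.5 [[0.453 0.323 0.105]]
top [481. 263.] 34.5 [[ 0.343 -0.475  0.105]]
top [ 75. 126.] 65.5 [[0.782 0.739 0.105]]
```

>>> arm_command --pt "-0.6 -0.4 2" --pt "0 0 1.8" --pt "0 0 0" --twist '[0,0,0]'

```text
time_s: 22.38
tool_pos: [0.4707, 0.2013, 0.1301]
tool_rot: [-179.3, 1.5, 7.1]
force: [0.2, -0.5, -0.5]
grip_width: 0.0004
```

>>> arm_command --pt "-0.2 -0.8 0" --pt "0 0 0.6" --pt "0 0 0.7" --pt "0 0 0.7" --pt "0 0 0.7" --pt "0 0 0.7" --twist '[0,0,0,0,0,0]'

```text
time_s: 23.12
tool_pos: [0.4719, 0.2026, 0.0991]
tool_rot: [-179.7, 1.2, 6.8]
force: [0.3, -2.8, 4.0]
grip_width: 0.0009
```

The finger is at the paddle's front edge, so I'll lift, move 12 mm further in and press again.

>>> arm_command --pt "0 0 -2" --pt "0 0 -1.5" --pt "0 -1.2 0" --pt "-0.2 -0.4 0" --pt "0 0 0" --twist '[0,0,0,0,0]'

```text
time_s: 23.75
tool_pos: [0.4674, 0.2192, 0.133]
tool_rot: [-179.7, 1.3, 6.8]
force: [-0.0, 0.5, 0.4]
grip_width: 0.0004
```

>>> arm_command --pt "0 0 0.8" --pt "0 0 0.7" --pt "0 0.1 0.7" --pt "0 0.1 0.7" --pt "0 0.1 0.7" --pt "0 0.1 0.7" --pt "0 0.1 0.7" --twist '[0,0,0,0,0,0,0]'

```text
time_s: 24.62
tool_pos: [0.469, 0.2082, 0.0808]
tool_rot: [179.9, 1.2, 6.6]
force: [-0.8, 0.6, 2.0]
grip_width: 0.0007
```

>>> arm_command --pt "0 0 0.7" --pt "0 0 0.7" --pt "0 0 0.7" --pt "0 0 0.6" --pt "0 0 0.4" --twist '[0,0,0,0,0]'

```text
time_s: 25.25
tool_pos: [0.4669, 0.2078, 0.0461]
tool_rot: [179.8, 1.4, 6.6]
force: [-0.9, 0.5, -0.2]
grip_width: 0.0005
```

>>> arm_command --pt "0 0 -1" --pt "0 0 -4" --pt "0 1 -6" --pt "0 4 -6" --pt "0 6 -4" --pt "0 6 0" --pt "0 6 0" --pt "0 0 0" --pt "0 0 0" --twist '[0,0,0,0,0,0,0,0,0]'

```text
time_s: 26.38
tool_pos: [0.4996, -0.0122, 0.2573]
tool_rot: [180.0, 0.7, 6.7]
force: [-0.5, 1.8, -0.2]
grip_width: 0.0006
```

Run:
```python
from m import *
t=cam('top');s=cam('side');c=cam('wrist')
cv2.imwrite('pics/c5.png',np.hstack([cv2.resize(t['img'][185:275,190:310],(480,360),interpolation=2),cv2.resize(s['img'][140:220,230:310],(320,360),interpolation=2)]))
for n,k in(('t',t),('s',s)):
  for b in blobs(k,'red',10):
    M=cv2.moments(b);print(n,np.round([M['m10']/M['m00'],M['m01']/M['m00']],1),cv2.contourArea(b))
cs=np.array([.4683,.2015,0]);nx=np.array([-.15,.989,0])
print('expect front resting',[proj(k,cs+.002*nx+[0,0,.026]).round(1) for k in(t,s)])
print(pose()[1]['tool_pos'])
```

```text
t [481.  262.7] 33.5
t [206.2 232.9] 71.0
t [252.8 227.6] 106.0
t [ 74.8 126.4] 67.5
s [274.8 187.4] 22.5
s [261.4 164.1] 27.0
s [223.5 136.1] 12.5
expect front resting [array([[251.9, 227.2]]), array([[275.2, 186.4]])]
[ 0.49957538 -0.01156119  0.25679817]
```

View pics/c5.png

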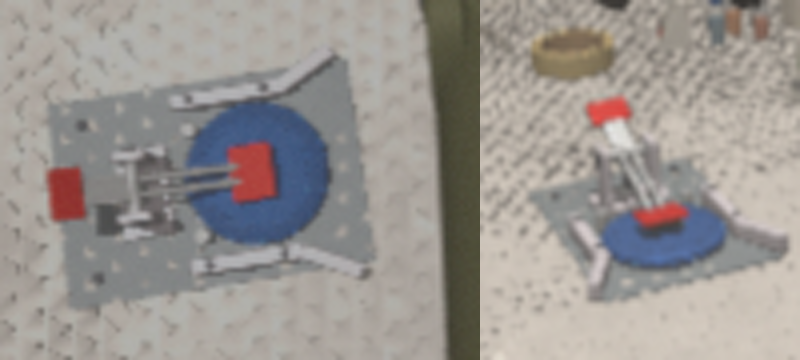

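Run:
```python
from m import *
t=cam('top')
h=cv2.cvtColor(t['img'],cv2.COLOR_BGR2HSV);m=cv2.inRange(h,(100,120,40),(125,255,255))
k=max(blobs(t,'blue',150),key=cv2.contourArea); p=plane(t,cv2.convexHull(k).reshape(-1,2),.012)
cc,r=cv2.minEnclosingCircle(p[:,:2].astype(np.float32)); cc=np.array(cc)
pins=plane(t,[[237.6,217.6],[241.6,243.8]],.018)[:,:2]
print(cc,2*r,'centre-pin (64)',np.linalg.norm(pins-cc,axis=1)); print(cv2.minEnclosingCircle(k))
w=plane(t,[[376,235]],.012);print('white',w)
```

```text
[ 0.55798101 -0.38131055] 0.07715792208909988 centre-pin (64) [0.63441914 0.633779  ]
((434.9473571777344, 196.1842041015625), 12.145498275756836)
white [[ 0.43739364 -0.18786489  0.012     ]]
```

Run:
```python
from m import *
t=cam('top')
h=cv2.cvtColor(t['img'],cv2.COLOR_BGR2HSV);m=cv2.inRange(h,(100,120,50),(125,255,255))
m[:,:220]=0;m[:,300:]=0;m[:200]=0;m[265:]=0
q=cv2.findNonZero(m); p=plane(t,cv2.convexHull(q).reshape(-1,2),.012)
cc,r=cv2.minEnclosingCircle(p[:,:2].astype(np.float32)); cc=np.array(cc)
pins=plane(t,[[237.6,217.6],[241.6,243.8]],.018)[:,:2]
print(cc,2*r,'centre-pin (64)',np.linalg.norm(pins-cc,axis=1))
g=cv2.cvtColor(t['img'],cv2.COLOR_BGR2GRAY)[215:257,355:397]
w=cv2.HoughCircles(cv2.resize(g,None,fx=6,fy=6,interpolation=2),cv2.HOUGH_GRADIENT,1,200,param1=60,param2=15,minRadius=95,maxRadius=125)
print('white px',w[0,0]/6+[355,215,0] if w is not None else None)
```

```text
[0.46729371 0.1994475 ] 0.10682924091815948 centre-pin (64) [0.06092349 0.06238403]
white px None
```

```bash
python3 -c "
from h import *
print(telemetry.get_obs()['time_s']); print(env.sign_off())"
```

```text
26.625
the job is handed in; nothing more can be done
None
```

The job was handed in at 26.6 s. The blue 116 mm shipper is in the nest against the stop pins, with the red clip lowered onto it.

**What I did:**
- I raised the clip by pressing its tail, and it stayed fully up.
- I slid the shipper in flat with the open fingers. It stopped against the pins at 5.5 N, and a second, single-point nudge stopped at the same force and place.
- I then pressed the front paddle past half way with about 4 N at most, and the clip closed by itself onto the shipper.

**Last checks:**
- **Clip:** the front paddle is within about 1 px of where it should be when resting on a shipper, and the robot is clear.
- **Shipper:** its centre measures 61 mm and 62 mm from the two pins, against 64 mm when touching. That agrees within the top camera's roughly 3 mm pixels.
- **White shipper:** it looks unmoved at about (0.437, -0.188). Its automatic circle check found nothing, so I rely on the planned path, which kept about 17 mm clear of it.

**What went wrong on the way:**
- The first push on the shipper was at z = 12.6 mm, about level with its top. I backed off and lowered before pushing on.
- The first paddle press landed on its front edge, so I redid it about 17 mm further in.

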